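Clamp a circuit board in the sliding-jaw board holder

ROBOT

A 6-joint arm with a two-finger parallel gripper is mounted at the origin on a cart in front of the work surface, level with it; the furniture and walls round the work are solid. World frame = base frame: x ahead of the robot, y to its left, z up, the work surface at z = 0. Lengths are in m, angles in rad, forces in N, time in s.
With the tool pointing down it reaches from about 0.375 to 0.975 m from the base axis. Payload 3.8 kg.
Tool frame: the origin (TCP) lies midway between the tips of the shut fingers; the grasp point (between the pads) lies 19 mm behind it (bot.grip_point_offset is the z of the grasp point in the tool frame, in m); z points along the fingers, y is the line along which they close (so a half turn about z gives the same grasp; the last joint's range is limited). The gripper opens to 85 mm and grips with 20 to 120 N. Pads are 22 mm wide; open, the fingers measure 114 mm over their backs; the gripper's body (76 mm by 85 mm) begins 54 mm behind the grasp point. The pads swing forward as they close: fully open they stand 13 mm farther back than shut.
Start: joints at [1.222, 0.264, 1.604, -0, 1.274, -0.037], TCP at [0.207, 0.642, 0.231] pointing down, gripper open.
Joint ranges: [-2.63, 2.63], [-0.94, 2.18], [0.31, 2.57], [-1.31, 4.45], [0, 2.66], [-2.55, 2.55]. Speed limits (rad/s): [2.57, 2.57, 3.14, 3.14, 3.14, 3.14].

INTERFACE

Orientations are given as a rotation vector (axis times angle).
In Python, from workcell import sensors, optics, order, bot gives the robot as it stands.
- The arm moves only by the tool play_rows, never from a script. Its argument "commands" is a list of rows, each a list of 6 numbers: the shift along the tool's x, y, z in cm, then the turn, a rotation vector about the tool's x, y, z in rad. In form: [[dx, dy, dz, wx, wy, wz], ...]. A call has 1 to 5 rows; each row shifts and turns the commanded pose from where the row before left it, along the tool's axes as they then stand; what a row does not reach is not made up. A row lasts 1/12 s, in which the tool goes at most 41.7 mm and 7.16 degrees, less where a joint would pass 70% of its speed; a pose out of reach is approached as far as the arm can. A call with a gripper value outside its range is refused whole. "grip" is the closure, from 0 (fully open) to 1 (shut), set as the call begins (left out, the last holds). The fingers move at their own pace and stop on an object; "force" is the grip in N (left out, the last holds). Time passes only in rows, so rows that do not move let the fingers close. It gives the time, the measured TCP pose, the force, the opening and the grip force at its end, in the units of the state.
- sensors.read_state(): the state, without advancing time (a new reading comes with each control period).
- optics.read_camera(name): name is "scene" or "top"; returns the picture (480x640x3 uint8, red, green, blue); there is no depth.
- optics.camera_info(name): a dict with "mtx" (3x3 intrinsics, pixels), "k1" (the pictures are not rectified: a ray, as slopes to the right and down, at radius r is drawn at 1 + k1 r^2 times it, then the intrinsics apply), "R" (3x3) and "t" (3): a world point X has camera coordinates R X + t. Camera axes: x right, y down, z forward; pixel columns grow to the right and rows downward; lengths in m; the calibration is good to about 2 mm. A picture is of the moment at which its call begins. camera_info takes no time and is no camera call.
- order.finish_job(): hands the job in; it is judged then, once.
The state is a dict: "time": time; "q": joint angles; "joint_vel": joint speeds; "joint_torque": joint torques, N m; "tool_pos": TCP position; "tcp_rot": TCP orientation; "wrist_force": force on the tool from outside, world axes, zero at the start; "torque": the same for the moment, N m; "width": opening from 0.0 (shut) to 1.0 (fully open); "grip_force": force on a finger pad.
Only numpy, scipy, OpenCV 4.12 (cv2) and the standard library are available. Lean on these libraries where they do the work, as an engineer would, in place of code of your own. Each camera call takes 0.05 s, during which the arm holds its last target. There are 200 camera calls.

TASK

The small green circuit board lies loose in the bed of the board holder. Loosen the black thumb screw that locks the collar of the sliding jaw, then slide the collar along its shaft until the jaw has pushed the board home against the far jaw and holds it lightly, with about 10 N and never more than 15 N. Keep it pressed while you tighten the thumb screw fully again, so that the board stays clamped when you let go, and leave the other things on the bench where they are.

Things in the scene. Friction and masses are not known exactly. Their poses are not given: they have to be found in the camera images.
- holder: Board holder, fixed to the bench, base 135 x 250 x 10 mm, yaw within 0.3 rad. Origin on the bench near its middle; x away from the robot, y along the shaft toward the far jaw, z up. Shaft (16 mm) at x = -40 mm, 42 mm up, between blue pedestals 60 mm high. Bed for the board at x = +30 mm, 16 mm up, between dark guide strips 59 mm apart, 24 mm high. Only the screw is higher than 66 mm.
- sliding_jaw: Rubber-faced blue jaw (the rubber gives about 1 mm per 5 N) on an arm of the dark collar (34 mm diameter, 26 mm long) on the shaft. Origin mid-face, 21 mm above the bench; axes as the holder's, the face looks to +y. The far jaw, a blue block, is bolted with its face 70 to 101 mm from the holder's origin along y: it differs each time and is not reported.
- screw_grip (a point): Middle of the thumb screw's black grip bar, 36 mm long, 10 mm thick, 22 mm high; middle 90 mm above the bench, underside 79 mm, boss beneath it 66 mm. x along the bar, y across its thickness, z up along the screw's axis. It stands on the collar, 19 mm behind (holder -y) the sliding jaw's face and 70 mm toward holder -x; the collar can be slid by it.
- thumb_screw (a joint): Turn of the thumb screw (rad): 0 is fully tight, at a hard stop; grows counter-clockwise seen from above (loosening), to 2.4 at most. Starts between 0 and 0.15. It locks the collar below about 0.8; above, the collar slides freely. Turning takes 0.1 to 0.2 N m; it rises 2.5 mm a radian and stays where it is left.
- collar (a joint): Slide of the collar with its jaw along the shaft (m), growing toward the far jaw (holder +y); 0 at its far end, where it starts, 0.12 at most. The board comes home somewhere between 0.062 and 0.094 (and 2 mm more at 10 N). Loose, it slides with about 2 N of friction; locked, it holds 20 N or more and springs back up to about 0.7 mm when let go.
- board: Loose green circuit board with parts on it, 56 x 82 x 26 mm, about 60 g, on four 4 mm feet on the bed, its long side along the holder's y, with 3 mm of play between the guide strips. Origin at the centre of its underside; y along its length. It starts 7 to 88 mm short of the far jaw.
- tape: Roll of black tape, 62 mm across, 19 mm high, a bystander. Origin at the centre of its underside.
- relay: Small cream relay, 13 x 29 x 24 mm, a bystander. Origin at the centre of its underside.
- heat_sink: Black finned heat sink, 42 x 50 x 26 mm, a bystander. Origin at the centre of its underside.
Not all that is in view belongs to the job. Of the things like the board, leave any that is blue; of the rest the larger one is meant.

How it is judged:
On the way, in this order (a step that is already met when the one before it is completed fails the run):
1. the thumb screw is loosened (turned past 0.8 rad) before the collar has been slid (by 4 mm or more) (value of joint thumb_screw above 0.8 rad and distance of sliding_jaw from where it was at the start of the episode below 0.004 m), for 0.1 s.
2. with the screw still loose (past 0.7 rad) the sliding jaw holds the board against the far jaw with more than 4 N (contact force between board and sliding_jaw above 4 N and y of board in the frame of holder above 0.027 m and value of joint thumb_screw above 0.7 rad), for 0.1 s.
At the end, for the whole second after the job is handed in: The board lies flat in the bed at the far jaw, clamped between the jaws (the sliding jaw presses it with 4 to 15 N), the thumb screw is tight (within 0.25 rad of its stop), and all is at rest and released (contact force between board and sliding_jaw above 4 N and y of board in the frame of holder above 0.027 m and z of board in the frame of holder below 0.0185 m and angle between board's own z axis and vertical below 0.04 rad and x of board in the frame of holder between 0.027 and 0.033 m and value of joint thumb_screw below 0.25 rad and linear speed of board below 0.01 m/s); the robot touches nothing.
It fails at once if the sliding jaw presses the board with more than 15 N (contact force between board and sliding_jaw above 15 N).
It fails at once if a bystander (tape, relay, heat sink) is moved by more than 30 mm (distance of any of tape, relay, heat_sink from where it was at the start of the episode above 0.03 m).
It also fails if it takes over 54 s, if anything falls off the work surface, if the arm or the gripper's body presses on something with over 40 N, if the wrist force passes 120 N, or if a joint passes its speed limit or range.

## Working session

There is one attempt and no reset: what is moved stays moved. The work goes in short steps, Python scripts to look and compute and a tool call to move; the robot and the scene stay as the last step left them, time stands still between calls to the robot, and variables do not carry over. Pictures are saved under pics/ and viewed, at most 10 in all, crops included, and the job is handed in when it is done.

Besides the shell and the picture viewer there is one more tool, called after ">>>" in YAML: its name, and indented under it one key for each argument. play_rows: Moves the arm, as the interface text tells. Its arguments: {"type":"object","properties":{"commands":{"type":"array","items":{"type":"array","items":{"type":"number"}}},"grip":{"type":"number"},"force":{"type":"number"}},"required":["commands"]}

```bash
mkdir -p pics; ls; python3 - <<'E'
from workcell import sensors, optics, order, bot
import cv2,numpy as np
for n in("scene","top"):
    im=optics.read_camera(n); cv2.imwrite(f"pics/{n}0.png",im[:,:,::-1]); i=optics.camera_info(n)
    print(n,{k:np.round(v,4).tolist() for k,v in i.items() if k!='name'})
print(sensors.read_state(), bot.grip_point_offset,[a for a in dir(bot) if a[0]!='_'])
E
```

```text
pics
scene {'mtx': [[590.8296, 0.0, 322.2694], [0.0, 590.8296, 238.6797], [0.0, 0.0, 1.0]], 'k1': -0.0798, 'R': [[0.4664, -0.8844, -0.0179], [-0.5878, -0.2948, -0.7534], [0.661, 0.3619, -0.6573]], 't': [-0.1274, 0.4454, 0.8257]}
top {'mtx': [[504.285, 0.0, 308.8579], [0.0, 504.285, 240.1875], [0.0, 0.0, 1.0]], 'k1': -0.031, 'R': [[-0.0264, -0.9996, 0.0125], [-0.9909, 0.0245, -0.132], [0.1316, -0.0159, -0.9912]], 't': [0.1509, 0.5327, 1.019]}
{'time': 0.1, 'q': array([ 1.22208518e+00,  2.64706715e-01,  1.60528366e+00, -2.10607555e-05,
        1.27369701e+00, -3.69221714e-02]), 'joint_vel': array([-0.00173537, -0.00197234, -0.0024096 ,  0.00059692,  0.00055347,
       -0.00011325]), 'joint_torque': array([ 8.85515219e-04, -5.16711080e+01, -3.68593204e+01, -2.68682919e-05,
        6.33650052e-03,  1.82265893e-05]), 'tool_pos': array([0.20685355, 0.64180655, 0.23004209]), 'tcp_rot': array([-0.48770651, -3.10311755,  0.00323509]), 'wrist_force': array([-0.36382663, -1.3146051 ,  1.06882211]), 'torque': array([-0.01517193, -0.07546615, -0.04671267]), 'grip_force': 0.0, 'width': 0.9987531209695986} -0.0187 ['MotionError', 'grip_point_offset']
```

View pics/scene0.png

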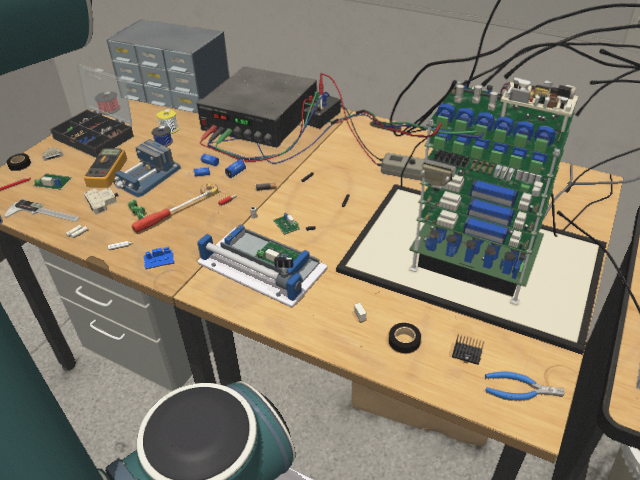

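View pics/top0.png

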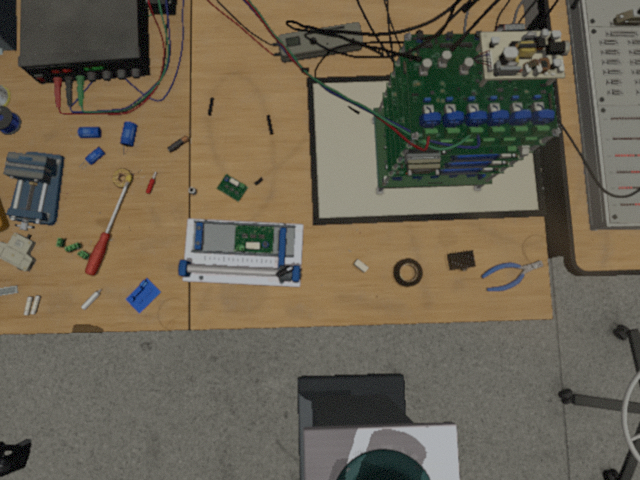

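The top view shows the holder as a white base at about (187–302, 220–285), with the board at (257,238), the sliding jaw at (285,240) and the screw at (285,272). I'll zoom in on both views and measure.

```bash
cat > h.py <<'E'
import numpy as np, cv2
from workcell import sensors, optics, order, bot
from scipy.spatial.transform import Rotation as Ro
def ray(n,uv):
    i=optics.camera_info(n);K=np.array(i['mtx']);R=np.array(i['R']);t=np.array(i['t']);k=i['k1']
    d=(np.atleast_2d(uv)-K[:2,2])/K[0,0]; s=d.copy()
    for _ in range(20): s=d/(1+k*(s**2).sum(1,keepdims=True))
    return -R.T@t, np.c_[s,np.ones(len(s))]@R
def onz(n,uv,z):
    c,d=ray(n,uv); return c+d*((z-c[2])/d[:,2])[:,None]
def proj(n,X):
    i=optics.camera_info(n);K=np.array(i['mtx']);c=np.atleast_2d(X)@np.array(i['R']).T+np.array(i['t'])
    s=c[:,:2]/c[:,2:]; s=s*(1+i['k1']*(s**2).sum(1,keepdims=True)); return s*K[0,0]+K[:2,2]
E
python3 - <<'E'
from h import *
a=cv2.imread('pics/top0.png');b=cv2.imread('pics/scene0.png')
A=cv2.resize(a[205:300,175:315],None,fx=5,fy=5,interpolation=cv2.INTER_CUBIC)
B=cv2.resize(b[215:310,190:335],None,fx=5,fy=5,interpolation=cv2.INTER_CUBIC)
cv2.imwrite('pics/tc.png',A);cv2.imwrite('pics/sc.png',B)
m=(a.min(2)>170).astype(np.uint8); m[:, :150]=0; m[:,320:]=0; m[:200]=0;m[310:]=0
pts=cv2.findNonZero(m); r=cv2.minAreaRect(pts); bx=cv2.boxPoints(r); print(bx)
P=onz('top',bx,0.01);print(P.round(4)); print([np.linalg.norm(P[i]-P[i-1]).round(4) for i in range(4)],P.mean(0))
E
```

```text
[[183.92949 279.28055]
 [187.20717 219.7362 ]
 [301.59454 226.03275]
 [298.31683 285.5771 ]]
[[0.4628 0.403  0.01  ]
 [0.5904 0.3968 0.01  ]
 [0.5706 0.1516 0.01  ]
 [0.4435 0.1617 0.01  ]]
[np.float64(0.2421), np.float64(0.1277), np.float64(0.2459), np.float64(0.1275)] [0.51683261 0.2782762  0.01      ]
```

View pics/tc.png

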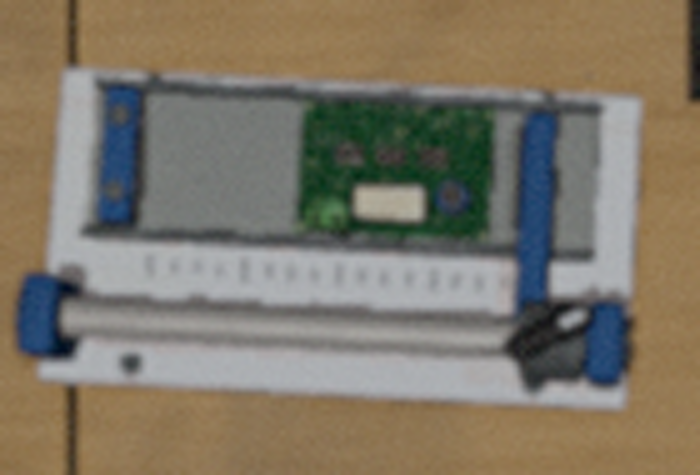

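View pics/sc.png

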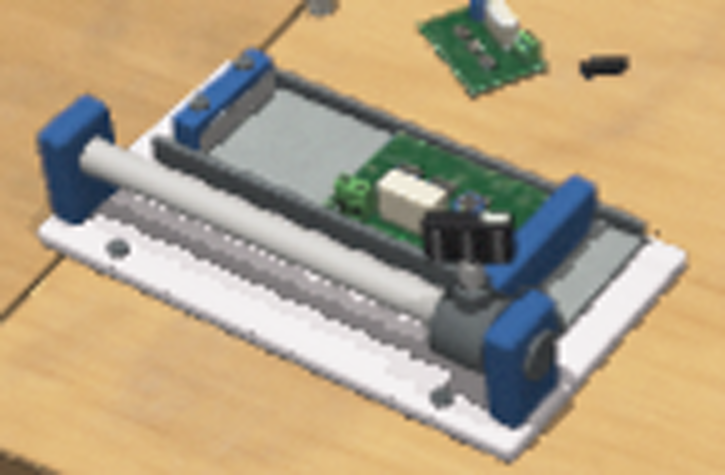

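The crops show the larger green board in the bed, at crop (300–495, 100–240) in the top view. The blue far jaw is at left (105–143), the jaw arm at (535, 110–300), and the grip bar runs slanted from (510,348) to (592,307). The small green board outside the holder is a decoy. Next I'll compute the holder pose and check the bar from both views.

```bash
python3 - <<'E'
from h import *
o=np.array([175,205.])
c=lambda *p:np.array(p)/5+o-0.4
P=onz('top',c((67,70),(642,98),(628,408),(38,380)),.01)
print(P.round(4)); C=P.mean(0); dy=(P[0]-P[1])+(P[3]-P[2]); yaw=np.arctan2(-dy[0],dy[1])
print('C',C,'yaw',yaw,'L',np.linalg.norm(P[0]-P[1]),np.linalg.norm(P[3]-P[2]),'W',np.linalg.norm(P[0]-P[3]),np.linalg.norm(P[1]-P[2]))
# scene corners of base: left, front(bottom), right
os=np.array([190,215.]); s=lambda *p:np.array(p)/5+os-.4
S=onz('scene',s((40,230),(512,455),(688,258)),.01);print('scene BL,BR,TR',S.round(4))
ex=np.array([np.cos(yaw),np.sin(yaw),0]);ey=np.array([-np.sin(yaw),np.cos(yaw),0]);H=np.array([C[0],C[1],0])
g=H-.04*ex-.0935*ey+[0,0,.09]; print('pred screw',g, 'px top',(proj('top',g)-o+.4)*5,'px scene',(proj('scene',g)-os+.4)*5)
c1,d1=ray('top',c((551,329)));c2,d2=ray('scene',s((470,237)))
A=np.c_[d1[0],-d2[0]];k=np.linalg.lstsq(A,c2-c1,rcond=None)[0];p1=c1+k[0]*d1[0];p2=c2+k[1]*d2[0];print('tri',p1,p2)
b=onz('top',c((510,348),(592,307)),.095);v=b[1]-b[0];print('bar',np.linalg.norm(v),np.degrees(np.arctan2(v[1],v[0])))
b=onz('scene',s((428,235),(514,238)),.090);v=b[1]-b[0];print('bar',np.linalg.norm(v),np.degrees(np.arctan2(v[1],v[0])))
Rt=Ro.from_rotvec(sensors.read_state()['tcp_rot']).as_matrix();print(Rt.round(3))
E
```

```text
[[0.5928 0.3951 0.01  ]
 [0.5746 0.1485 0.01  ]
 [0.4421 0.1577 0.01  ]
 [0.4601 0.4067 0.01  ]]
C [0.51739061 0.27700046 0.01      ] yaw -0.07310520131593708 L 0.24723268968576148 0.24960623895199385 W 0.1331609158531591 0.13278341790734383
scene BL,BR,TR [[0.4619 0.4037 0.01  ]
 [0.4413 0.1562 0.01  ]
 [0.5725 0.1459 0.01  ]]
pred screw [0.4706682  0.18667181 0.09      ] px top [[551.52689004 328.37530747]] px scene [[471.17993081 238.63342115]]
tri [0.47034901 0.1868474  0.09107706] [0.47030436 0.18691191 0.09107593]
bar 0.03570266850283854 -64.79037194572788
bar 0.03362899013659835 -66.13477463259208
[[-0.952  0.307 -0.001]
 [ 0.307  0.952 -0.002]
 [ 0.    -0.002 -1.   ]]
```

>>> play_rows:
  commands:
    - [-2.6, -2.35, 0.4, 0, 0, 0]
    - [-2.6, -2.35, 0.4, 0, 0, 0]
    - [-2.6, -2.35, 0.4, 0, 0, 0]
    - [-2.6, -2.35, 0.4, 0, 0, 0]
    - [-2.6, -2.35, 0.4, 0, 0, 0]
  grip: 0.55

```text
time: 0.52
tool_pos: [0.295, 0.489, 0.2104]
tcp_rot: [-0.487, -3.103, 0.002]
wrist_force: [1.8, 0.4, -0.3]
width: 0.45
grip_force: 0.0
```

>>> play_rows:
  commands:
    - [-2.6, -2.35, 0.4, 0, 0, 0]
    - [-2.6, -2.35, 0.4, 0, 0, 0]
    - [-2.6, -2.35, 0.4, 0, 0, 0]
    - [-2.6, -2.35, 0.4, 0, 0, 0]
    - [-2.6, -2.35, 0.4, 0, 0, 0]

```text
time: 0.93
tool_pos: [0.3827, 0.3372, 0.1907]
tcp_rot: [-0.487, -3.103, 0.001]
wrist_force: [0.8, 0.1, 0.5]
width: 0.453
grip_force: 0.0
```

>>> play_rows:
  commands:
    - [-2.6, -2.35, 0.4, 0, 0, 0]
    - [-2.6, -2.35, 0.4, 0, 0, 0]
    - [-2.6, -2.35, 0.4, 0, 0, 0]
    - [-2.6, -2.35, 0.4, 0, 0, 0]
    - [-2.6, -2.35, 0.4, 0, 0, 0]

```text
time: 1.35
tool_pos: [0.4704, 0.1856, 0.1708]
tcp_rot: [-0.488, -3.103, 0.0]
wrist_force: [0.5, 0.5, -0.4]
width: 0.45
grip_force: 0.0
```

>>> play_rows:
  commands:
    - [0, 0, 0, 0, 0, 0.1]
    - [0, 0, 0, 0, 0, 0.1]
    - [0, 0, 0, 0, 0, 0.1]
    - [0, 0, 0, 0, 0, 0.1]
    - [0, 0, 0, 0, 0, 0.1]

```text
time: 1.77
tool_pos: [0.4698, 0.1869, 0.1707]
tcp_rot: [-1.248, -2.882, 0.001]
wrist_force: [0.5, -0.4, 0.6]
width: 0.451
grip_force: 0.0
```

>>> play_rows:
  commands:
    - [0, 0, 0, 0, 0, 0.11]
    - [0, 0, 0, 0, 0, 0.11]
    - [0, 0, 0, 0, 0, 0.107]
    - [0, 0, 0, 0, 0, 0]
    - [0, 0, 0, 0, 0, 0]

```text
time: 2.18
tool_pos: [0.4698, 0.1872, 0.1709]
tcp_rot: [-1.69, -2.648, 0.001]
wrist_force: [-0.2, 0.6, 0.5]
width: 0.452
grip_force: 0.0
```

```bash
cat >> h.py <<'E'
def st():
    s=sensors.read_state();R=Ro.from_rotvec(s['tcp_rot']).as_matrix()
    y=np.arctan2(R[1,1],R[0,1]);print('t',s['time'],'pos',s['tool_pos'].round(4),'tooly deg',np.degrees(y).round(2),'tilt',R[:2,2].round(4),'F',s['wrist_force'].round(2),'T',s['torque'].round(3),'w',round(s['width'],3),'gf',s['grip_force'],'q6',s['q'][5].round(3))
    return s,R
def to(T,yawdeg=None):
    s,R=st();print('delta tool cm',(R.T@(np.array(T)-s['tool_pos'])*100).round(2))
E
python3 -c "
from h import *
to([.4705,.187,.12])"
```

```text
t 2.1833 pos [0.4698 0.1872 0.1709] tooly deg 24.92 tilt [-0.0007 -0.0002] F [-0.22  0.55  0.47] T [-0.045 -0.012 -0.024] w 0.452 gf 0.0 q6 -0.105
delta tool cm [-0.05  0.06  5.09]
```

>>> play_rows:
  commands:
    - [-0.05, 0.06, 2, 0, 0, 0]
    - [0, 0, 2, 0, 0, 0]
    - [0, 0, 2, 0, 0, 0]
    - [0, 0, 1, 0, 0, 0]
    - [0, 0, 1, 0, 0, 0]

```text
time: 2.6
tool_pos: [0.4702, 0.1869, 0.09]
tcp_rot: [-1.691, -2.647, 0.002]
wrist_force: [-0.5, -0.2, -0.3]
width: 0.448
grip_force: 0.0
```

>>> play_rows:
  commands:
    - [0, 0, 0.6, 0, 0, 0]
    - [0, 0, 0.6, 0, 0, 0]
    - [0, 0, 0.5, 0, 0, 0]
    - [0, 0, 0, 0, 0, 0]

```text
time: 2.93
tool_pos: [0.4707, 0.187, 0.0738]
tcp_rot: [-1.693, -2.646, 0.001]
wrist_force: [0.3, -0.3, 0.1]
width: 0.453
grip_force: 0.0
```

```bash
python3 -c "
from h import *
to([.4705,.187,.073])
im=optics.read_camera('scene')[:,:,::-1];print(proj('scene',[.4705,.187,.09]))
cv2.imwrite('pics/s1.png',cv2.resize(im[200:310,190:335],None,fx=5,fy=5,interpolation=cv2.INTER_CUBIC))"
```

```text
t 2.9333 pos [0.4707 0.187  0.0738] tooly deg 24.77 tilt [-0.0007 -0.0002] F [ 0.32 -0.31  0.15] T [-0.062  0.009  0.032] w 0.453 gf 0.0 q6 -0.103
delta tool cm [ 0.   -0.02  0.08]
[[283.64625118 262.32754689]]
```

View pics/s1.png

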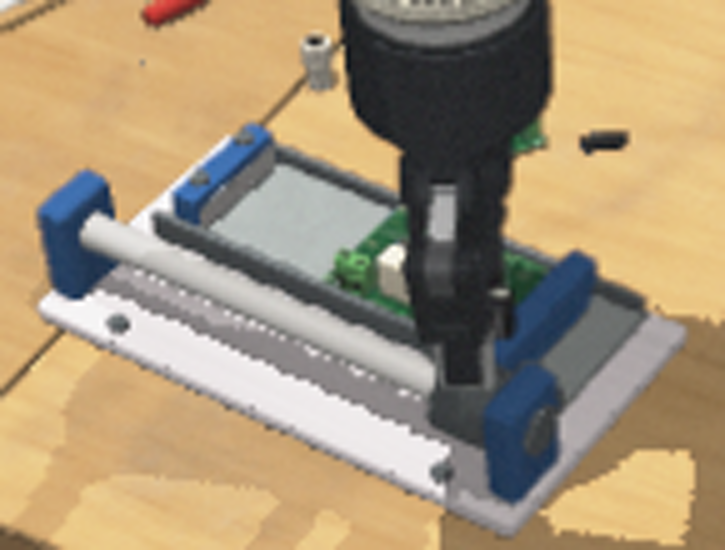

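The fingers straddle the grip bar, near crop (465,330), with the boss below it clear. Closing.

>>> play_rows:
  commands:
    - [0, 0, 0, 0, 0, 0]
    - [0, 0, 0, 0, 0, 0]
    - [0, 0, 0, 0, 0, 0]
    - [0, 0, 0, 0, 0, 0]
    - [0, 0, 0, 0, 0, 0]
  grip: 1
  force: 60

```text
time: 3.4
tool_pos: [0.4714, 0.1872, 0.0751]
tcp_rot: [1.693, 2.645, 0.001]
wrist_force: [-1.3, -0.8, 3.8]
width: 0.105
grip_force: 61.9
```

```bash
python3 -c "
from h import *
st()"
```

```text
t 3.4 pos [0.4714 0.1872 0.0751] tooly deg 24.75 tilt [0.0011 0.0004] F [-1.34 -0.77  3.76] T [-0.071  0.179 -0.022] w 0.105 gf 61.92138522863388 q6 -0.103
```

>>> play_rows:
  commands:
    - [0, 0, -0.028, 0, 0, -0.11]
    - [0, 0, -0.028, 0, 0, -0.11]
    - [0, 0, -0.028, 0, 0, -0.11]
    - [0, 0, -0.028, 0, 0, -0.11]
    - [0, 0, 0, 0, 0, 0]

```text
time: 3.82
tool_pos: [0.4716, 0.1875, 0.0757]
tcp_rot: [1.071, 2.952, 0.002]
wrist_force: [2.1, 1.1, -0.5]
width: 0.104
grip_force: 61.5
```

```bash
python3 -c "
from h import *
st()"
```

```text
t 3.8167 pos [0.4716 0.1875 0.0757] tooly deg 50.12 tilt [0.0017 0.0008] F [ 2.09  1.11 -0.51] T [ 0.201 -0.22   0.191] w 0.104 gf 61.45258828997612 q6 -0.546
```

>>> play_rows:
  commands:
    - [0, 0, -0.028, 0, 0, -0.11]
    - [0, 0, -0.028, 0, 0, -0.11]
    - [0, 0, -0.028, 0, 0, -0.11]
    - [0, 0, -0.028, 0, 0, -0.11]
    - [0, 0, -0.028, 0, 0, -0.11]

```text
time: 4.23
tool_pos: [0.4717, 0.1878, 0.0767]
tcp_rot: [0.231, 3.131, 0.003]
wrist_force: [2.5, 2.7, -3.3]
width: 0.106
grip_force: 61.0
```

>>> play_rows:
  commands:
    - [0, 0, -0.028, 0, 0, -0.11]
    - [0, 0, -0.028, 0, 0, -0.11]
    - [0, 0, -0.02, 0, 0, -0.08]
    - [0, 0, 0, 0, 0, 0]
    - [0, 0, 0, 0, 0, 0]

```text
time: 4.65
tool_pos: [0.4717, 0.188, 0.0775]
tcp_rot: [-0.23, 3.131, 0.002]
wrist_force: [2.7, 4.6, -5.0]
width: 0.104
grip_force: 60.8
```

```bash
python3 -c "
from h import *
st()
im=optics.read_camera('scene')[:,:,::-1]
cv2.imwrite('pics/s2.png',cv2.resize(im[200:310,190:335],None,fx=5,fy=5,interpolation=cv2.INTER_CUBIC))"
```

```text
t 4.65 pos [0.4717 0.188  0.0775] tooly deg 98.39 tilt [0.0019 0.0017] F [ 2.74  4.65 -5.05] T [ 0.828 -0.561  0.102] w 0.104 gf 60.83998426795006 q6 -1.389
```

View pics/s2.png

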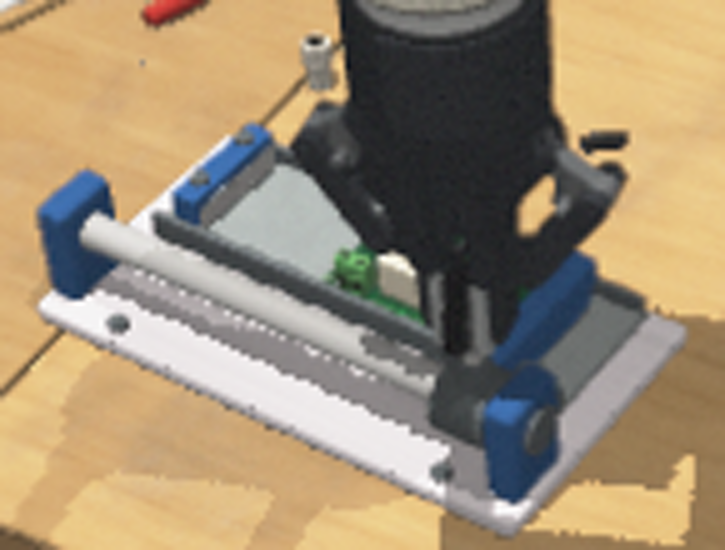

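The bar has turned 1.285 rad and the collar is still at its end. The picture shows the fingers still on the bar at crop (465,330). Next I'll estimate where the far jaw's face is, then slide.

```bash
python3 - <<'E'
from h import *
o=np.array([175,205.]);os=np.array([190,215.]);H=np.array([.5174,.2770,0]);yaw=-.073
Rz=Ro.from_euler('z',yaw).as_matrix()
for n,off,p,z in[('top',o,(147,150),.016),('top',o,(142,150),.04),('top',o,(142,150),.05),('top',o,(497,170),.022),('top',o,(300,170),.022),('scene',os,(275,95),.016),('scene',os,(205,147),.016),('top',o,(522,200),.045),('top',o,(555,200),.045)]:
    print(n,p,z,((onz(n,np.array(p)/5+off-.4,z)-H)@Rz).round(4))
E
```

```text
top (147, 150) 0.016 [[0.0328 0.0851 0.016 ]]
top (142, 150) 0.04 [[0.0295 0.0823 0.04  ]]
top (142, 150) 0.05 [[0.0281 0.0803 0.05  ]]
top (497, 170) 0.022 [[ 0.0306 -0.0643  0.022 ]]
top (300, 170) 0.022 [[0.0266 0.0187 0.022 ]]
scene (275, 95) 0.016 [[0.0538 0.0847 0.016 ]]
scene (205, 147) 0.016 [[0.0098 0.0897 0.016 ]]
top (522, 200) 0.045 [[ 0.0156 -0.0768  0.045 ]]
top (555, 200) 0.045 [[ 0.0162 -0.0904  0.045 ]]
```

>>> play_rows:
  commands:
    - [-0.2, 0.9, 0, 0, 0, 0]
    - [-0.2, 0.9, 0, 0, 0, 0]
    - [-0.2, 0.9, 0, 0, 0, 0]
    - [-0.2, 0.9, 0, 0, 0, 0]
    - [0, 0, 0, 0, 0, 0]

```text
time: 5.12
tool_pos: [0.4744, 0.2247, 0.0775]
tcp_rot: [-0.233, 3.131, -0.001]
wrist_force: [5.3, 1.9, -2.6]
width: 0.103
grip_force: 60.9
```

```bash
python3 -c "
from h import *
st()"
```

```text
t 5.1167 pos [0.4744 0.2247 0.0775] tooly deg 98.52 tilt [ 0.002  -0.0002] F [ 5.31  1.9  -2.61] T [ 0.292 -0.933  0.088] w 0.103 gf 60.89821591973305 q6 -1.323
```

>>> play_rows:
  commands:
    - [-0.17, 0.7, 0, 0, 0, 0]
    - [-0.17, 0.7, 0, 0, 0, 0]
    - [-0.17, 0.7, 0, 0, 0, 0]
    - [-0.17, 0.7, 0, 0, 0, 0]
    - [0, 0, 0, 0, 0, 0]

```text
time: 5.53
tool_pos: [0.4766, 0.2529, 0.0775]
tcp_rot: [-0.234, 3.132, -0.001]
wrist_force: [4.9, 0.7, -2.6]
width: 0.103
grip_force: 61.0
```

```bash
python3 -c "
from h import *
st()"
```

```text
t 5.5333 pos [0.4766 0.2529 0.0775] tooly deg 98.56 tilt [ 0.0012 -0.0004] F [ 4.91  0.66 -2.64] T [ 0.167 -0.867  0.119] w 0.103 gf 60.95828801393509 q6 -1.277
```

>>> play_rows:
  commands:
    - [0, 0, 0, 0, 0, 0]
    - [0, 0, 0, 0, 0, 0]

```text
time: 5.7
tool_pos: [0.4766, 0.2528, 0.0776]
tcp_rot: [-0.235, 3.131, 0.001]
wrist_force: [6.1, 1.7, -4.4]
width: 0.111
grip_force: 60.8
```

>>> play_rows:
  commands:
    - [-0.022, 0.1, 0, 0, 0, 0]
    - [-0.022, 0.1, 0, 0, 0, 0]
    - [0, 0, 0, 0, 0, 0]

```text
time: 5.95
tool_pos: [0.4766, 0.2537, 0.0775]
tcp_rot: [-0.236, 3.132, -0.002]
wrist_force: [6.0, -2.1, -3.7]
width: 0.104
grip_force: 60.8
```

```bash
python3 -c "
from h import *
st()"
```

```text
t 5.95 pos [0.4766 0.2537 0.0775] tooly deg 98.6 tilt [ 0.0011 -0.0012] F [ 6.   -2.06 -3.71] T [-0.349 -0.98   0.006] w 0.104 gf 60.80320939421654 q6 -1.276
```

>>> play_rows:
  commands:
    - [-0.1, 0.08, 0.03, 0, 0, 0]
    - [-0.1, 0.08, 0.03, 0, 0, 0]
    - [-0.022, 0.1, 0, 0, 0, 0]
    - [-0.022, 0.1, 0, 0, 0, 0]
    - [-0.022, 0.1, 0, 0, 0, 0]

```text
time: 6.37
tool_pos: [0.4773, 0.2594, 0.0772]
tcp_rot: [0.236, -3.131, 0.0]
wrist_force: [-1.4, -3.6, 4.5]
width: 0.106
grip_force: 62.1
```

```bash
python3 -c "
from h import *
st()"
```

```text
t 6.3667 pos [0.4773 0.2594 0.0772] tooly deg 98.64 tilt [-0.0012 -0.0004] F [-1.41 -3.56  4.48] T [-0.476  0.272 -0.018] w 0.106 gf 62.11072415113449 q6 -1.27
```

>>> play_rows:
  commands:
    - [-0.022, 0.1, 0, 0, 0, 0]
    - [-0.022, 0.1, 0, 0, 0, 0]

```text
time: 6.53
tool_pos: [0.4775, 0.2617, 0.0771]
tcp_rot: [0.237, -3.132, 0.0]
wrist_force: [-1.7, -2.3, 4.9]
width: 0.104
grip_force: 62.2
```

>>> play_rows:
  commands:
    - [-0.022, 0.1, 0, 0, 0, 0]
    - [0, 0, 0, 0, 0, 0]

```text
time: 6.7
tool_pos: [0.4777, 0.263, 0.0772]
tcp_rot: [0.237, -3.132, -0.0]
wrist_force: [-1.1, -2.9, 5.2]
width: 0.105
grip_force: 62.2
```

```bash
python3 -c "
from h import *
st()"
```

```text
t 6.7 pos [0.4777 0.263  0.0772] tooly deg 98.66 tilt [-0.0009  0.0001] F [-1.09 -2.92  5.19] T [-0.45   0.331  0.02 ] w 0.105 gf 62.181221544742584 q6 -1.265
```

>>> play_rows:
  commands:
    - [-0.016, 0.07, 0, 0, 0, 0]
    - [-0.016, 0.07, 0, 0, 0, 0]

```text
time: 6.87
tool_pos: [0.4777, 0.2642, 0.0772]
tcp_rot: [0.237, -3.132, 0.0]
wrist_force: [-1.8, -1.9, 4.8]
width: 0.102
grip_force: 62.2
```

>>> play_rows:
  commands:
    - [-0.016, 0.07, 0, 0, 0, 0]
    - [-0.016, 0.07, 0, 0, 0, 0]

```text
time: 7.03
tool_pos: [0.4778, 0.2656, 0.0772]
tcp_rot: [0.237, -3.132, 0.0]
wrist_force: [-2.1, -1.2, 6.0]
width: 0.101
grip_force: 62.2
```

```bash
python3 -c "
from h import *
st()"
```

```text
t 7.0333 pos [0.4778 0.2656 0.0772] tooly deg 98.66 tilt [-0.001  -0.0002] F [-2.1  -1.16  5.98] T [-0.535  0.333 -0.03 ] w 0.101 gf 62.23399221897125 q6 -1.26
```

>>> play_rows:
  commands:
    - [-0.016, 0.07, 0, 0, 0, 0]
    - [-0.016, 0.07, 0, 0, 0, 0]

```text
time: 7.2
tool_pos: [0.4779, 0.2667, 0.0771]
tcp_rot: [0.238, -3.131, 0.001]
wrist_force: [-1.1, -5.7, 6.4]
width: 0.107
grip_force: 62.4
```

>>> play_rows:
  commands:
    - [-0.016, 0.07, 0, 0, 0, 0]
    - [-0.016, 0.07, 0, 0, 0, 0]
    - [0, 0, 0, 0, 0, 0]

```text
time: 7.45
tool_pos: [0.4779, 0.2674, 0.0771]
tcp_rot: [0.238, -3.131, 0.004]
wrist_force: [-2.0, -7.7, 7.0]
width: 0.106
grip_force: 62.4
```

```bash
python3 -c "
from h import *
st()"
```

```text
t 7.45 pos [0.4779 0.2674 0.0771] tooly deg 98.69 tilt [-0.0015 -0.0024] F [-2.   -7.69  6.98] T [-1.154  0.309  0.002] w 0.106 gf 62.40313231945038 q6 -1.256
```

>>> play_rows:
  commands:
    - [-0.012, 0.05, -0.05, 0, 0, 0]
    - [-0.012, 0.05, -0.05, 0, 0, 0]
    - [0, 0, 0, 0, 0, 0]

```text
time: 7.7
tool_pos: [0.4779, 0.2677, 0.0773]
tcp_rot: [0.238, -3.131, 0.005]
wrist_force: [0.4, -8.7, 2.8]
width: 0.108
grip_force: 61.8
```

>>> play_rows:
  commands:
    - [-0.012, 0.05, 0, 0, 0, 0]
    - [0, 0, 0, 0, 0, 0]

```text
time: 7.87
tool_pos: [0.4779, 0.2679, 0.0772]
tcp_rot: [0.238, -3.13, 0.006]
wrist_force: [-0.5, -9.3, 4.2]
width: 0.101
grip_force: 61.9
```

```bash
python3 -c "
from h import *
st()"
```

```text
t 7.8667 pos [0.4779 0.2679 0.0772] tooly deg 98.71 tilt [-0.0019 -0.004 ] F [-0.52 -9.34  4.22] T [-1.506 -0.05   0.053] w 0.101 gf 61.88977763056755 q6 -1.254
```

>>> play_rows:
  commands:
    - [-0.011, 0.05, 0, 0, 0, 0]
    - [-0.011, 0.05, 0, 0, 0, 0]
    - [-0.011, 0.05, 0, 0, 0, 0]
    - [0, 0, 0, 0, 0, 0]

```text
time: 8.2
tool_pos: [0.4779, 0.2686, 0.0772]
tcp_rot: [0.239, -3.13, 0.008]
wrist_force: [-0.4, -10.5, 4.2]
width: 0.1
grip_force: 62.1
```

>>> play_rows:
  commands:
    - [0, 0, 0, 0, 0, 0]
    - [0, 0, 0, 0, 0, 0]

```text
time: 8.37
tool_pos: [0.4779, 0.2686, 0.0772]
tcp_rot: [0.238, -3.13, 0.008]
wrist_force: [-1.1, -11.0, 3.9]
width: 0.103
grip_force: 62.0
```

```bash
python3 -c "
from h import *
st()"
```

```text
t 8.3667 pos [0.4779 0.2686 0.0772] tooly deg 98.72 tilt [-0.0022 -0.0054] F [ -1.13 -10.99   3.9 ] T [-2.038 -0.053  0.024] w 0.103 gf 62.04715646803379 q6 -1.251
```

>>> play_rows:
  commands:
    - [-0.011, 0.05, 0, 0, 0, 0]
    - [-0.011, 0.05, 0, 0, 0, 0]
    - [0, 0, 0.025, 0, 0, 0.1]
    - [0, 0, 0.025, 0, 0, 0.1]
    - [0, 0, 0, 0, 0, 0]

```text
time: 8.78
tool_pos: [0.478, 0.269, 0.0767]
tcp_rot: [-0.081, -3.138, 0.011]
wrist_force: [0.4, -13.5, 4.7]
width: 0.107
grip_force: 62.3
```

```bash
python3 -c "
from h import *
st()"
```

```text
t 8.7833 pos [0.478  0.269  0.0767] tooly deg 87.04 tilt [-0.0024 -0.0067] F [  0.38 -13.48   4.72] T [-2.325 -0.066 -0.126] w 0.107 gf 62.30870671570301 q6 -1.045
```

>>> play_rows:
  commands:
    - [0, 0, 0.025, 0, 0, 0.1]
    - [0, 0, 0.025, 0, 0, 0.1]
    - [0, 0, 0, 0, 0, 0]

```text
time: 9.03
tool_pos: [0.478, 0.2688, 0.0761]
tcp_rot: [-0.394, -3.115, 0.011]
wrist_force: [-0.6, -14.5, 5.2]
width: 0.104
grip_force: 62.3
```

```bash
python3 -c "
from h import *
st()"
```

```text
t 9.0333 pos [0.478  0.2688 0.0761] tooly deg 75.59 tilt [-0.0025 -0.0069] F [ -0.55 -14.49   5.19] T [-2.437 -0.131 -0.08 ] w 0.104 gf 62.327688708901405 q6 -0.845
```

>>> play_rows:
  commands:
    - [-0.01, -0.05, 0.025, 0, 0, 0.1]
    - [0, 0, 0.025, 0, 0, 0.1]
    - [0, 0, 0, 0, 0, 0]

```text
time: 9.28
tool_pos: [0.4779, 0.2686, 0.0758]
tcp_rot: [-0.703, -3.061, 0.011]
wrist_force: [0.0, -13.4, 6.1]
width: 0.105
grip_force: 62.4
```

```bash
python3 -c "
from h import *
st()"
```

```text
t 9.2833 pos [0.4779 0.2686 0.0758] tooly deg 64.12 tilt [-0.0025 -0.0064] F [  0.04 -13.36   6.11] T [-2.372 -0.049 -0.135] w 0.105 gf 62.40522086620331 q6 -0.646
```

>>> play_rows:
  commands:
    - [0, 0, 0.025, 0, 0, 0.1]
    - [0, 0, 0.025, 0, 0, 0.1]
    - [0, 0, 0.025, 0, 0, 0.1]
    - [0, 0, 0, 0, 0, 0]

```text
time: 9.62
tool_pos: [0.4778, 0.2685, 0.0754]
tcp_rot: [-1.153, -2.922, 0.012]
wrist_force: [-1.8, -14.0, 8.6]
width: 0.105
grip_force: 62.8
```

```bash
python3 -c "
from h import *
st()"
```

```text
t 9.6167 pos [0.4778 0.2685 0.0754] tooly deg 46.94 tilt [-0.0028 -0.0068] F [ -1.8  -13.97   8.61] T [-2.512  0.188 -0.054] w 0.105 gf 62.781174033880234 q6 -0.346
```

>>> play_rows:
  commands:
    - [0, 0, 0, 0, 0, 0.1]
    - [0, 0, 0, 0, 0, 0.1]
    - [0, 0, 0.025, 0, 0, 0.1]
    - [0, 0, 0.025, 0, 0, 0.1]
    - [0, 0, 0, 0, 0, 0]

```text
time: 10.03
tool_pos: [0.4776, 0.2683, 0.0749]
tcp_rot: [1.71, 2.634, -0.012]
wrist_force: [-2.9, -15.3, 9.0]
width: 0.102
grip_force: 62.9
```

```bash
python3 -c "
from h import *
st()"
```

```text
t 10.0333 pos [0.4776 0.2683 0.0749] tooly deg 24.03 tilt [-0.0033 -0.0072] F [ -2.86 -15.34   9.01] T [-2.579  0.31  -0.027] w 0.102 gf 62.87546530365944 q6 0.054
```

>>> play_rows:
  commands:
    - [0, 0, 0, 0, 0, 0.05]
    - [0, 0, 0, 0, 0, 0.05]
    - [0, 0, 0, 0, 0, 0.05]
    - [0, 0, 0, 0, 0, 0]

```text
time: 10.37
tool_pos: [0.4775, 0.2684, 0.0749]
tcp_rot: [1.894, 2.504, -0.013]
wrist_force: [-2.3, -14.0, 10.5]
width: 0.103
grip_force: 80.7
```

```bash
python3 -c "
from h import *
st()"
```

```text
t 10.3667 pos [0.4775 0.2684 0.0749] tooly deg 15.8 tilt [-0.0029 -0.0078] F [ -2.34 -14.03  10.48] T [-2.356  0.49   1.515] w 0.103 gf 80.73659660294652 q6 0.198
```

Hard stop reached: the moment about z rose to 1.5 N m. Next I unload the arm before letting go.

>>> play_rows:
  commands:
    - [-0.09, -0.03, -0.03, 0, 0, -0.05]
    - [-0.09, -0.03, -0.03, 0, 0, -0.02]
    - [-0.09, -0.03, -0.03, 0, 0, 0]
    - [-0.09, -0.03, -0.03, 0, 0, 0]
    - [0, 0, 0, 0, 0, 0]

```text
time: 10.78
tool_pos: [0.4775, 0.2677, 0.0751]
tcp_rot: [-1.809, -2.567, 0.004]
wrist_force: [-1.1, -2.1, -2.4]
width: 0.102
grip_force: 63.0
```

```bash
python3 -c "
from h import *
st()"
```

```text
t 10.7833 pos [0.4775 0.2677 0.0751] tooly deg 19.66 tilt [-0.0025 -0.0013] F [-1.14 -2.09 -2.36] T [-0.473  0.209  0.802] w 0.102 gf 62.97645069658756 q6 0.122
```

>>> play_rows:
  commands:
    - [0, 0, 0, 0, 0, -0.02]
    - [0, 0, 0, 0, 0, -0.01]
    - [0, 0, 0, 0, 0, 0]

```text
time: 11.03
tool_pos: [0.4776, 0.2677, 0.0753]
tcp_rot: [-1.771, -2.593, 0.004]
wrist_force: [-2.4, -4.0, -6.0]
width: 0.104
grip_force: 60.9
```

>>> play_rows:
  commands:
    - [0, 0, 0, 0, 0, 0]
    - [0, 0, 0, 0, 0, 0]
    - [0, 0, 0, 0, 0, 0]
    - [0, 0, 0, 0, 0, 0]
    - [0, 0, 0, 0, 0, 0]
  grip: 0.55

```text
time: 11.45
tool_pos: [0.4798, 0.2688, 0.0774]
tcp_rot: [1.772, 2.593, 0.004]
wrist_force: [-0.5, -0.1, 0.6]
width: 0.45
grip_force: 0.0
```

>>> play_rows:
  commands:
    - [0, 0, -1, 0, 0, 0]
    - [0, 0, -1, 0, 0, 0]
    - [0, 0, -2, 0, 0, 0]
    - [0, 0, -3, 0, 0, 0]
    - [0, 0, -3, 0, 0, 0]

```text
time: 11.87
tool_pos: [0.4784, 0.2679, 0.1779]
tcp_rot: [-1.772, -2.593, 0.001]
wrist_force: [-0.4, -0.0, 0.5]
width: 0.452
grip_force: 0.0
```

>>> play_rows:
  commands:
    - [0, -3, -3, 0, 0, 0]
    - [0, -4, 0, 0, 0, 0]
    - [0, -4, 0, 0, 0, 0]
    - [0, -4, 0, 0, 0, 0]
    - [0, 0, 0, 0, 0, 0]

```text
time: 12.28
tool_pos: [0.3329, 0.2109, 0.2052]
tcp_rot: [-1.77, -2.592, 0.006]
wrist_force: [-0.7, 0.4, -0.7]
width: 0.446
grip_force: 0.0
```

```bash
python3 -c "
from h import *
st()
a=optics.read_camera('top')[:,:,::-1];b=optics.read_camera('scene')[:,:,::-1]
f=lambda im:cv2.resize(im,(725,550),interpolation=cv2.INTER_CUBIC)
cv2.imwrite('pics/t3.png',cv2.resize(a[205:300,175:315],None,fx=5,fy=5,interpolation=cv2.INTER_CUBIC));cv2.imwrite('pics/s3.png',f(b[200:310,190:335]))"
```

```text
t 12.2833 pos [0.3329 0.2109 0.2052] tooly deg 21.35 tilt [-0.0041 -0.0017] F [-0.72  0.37 -0.68] T [-0.055  0.039  0.006] w 0.446 gf 0.0 q6 0.128
```

View pics/s3.png

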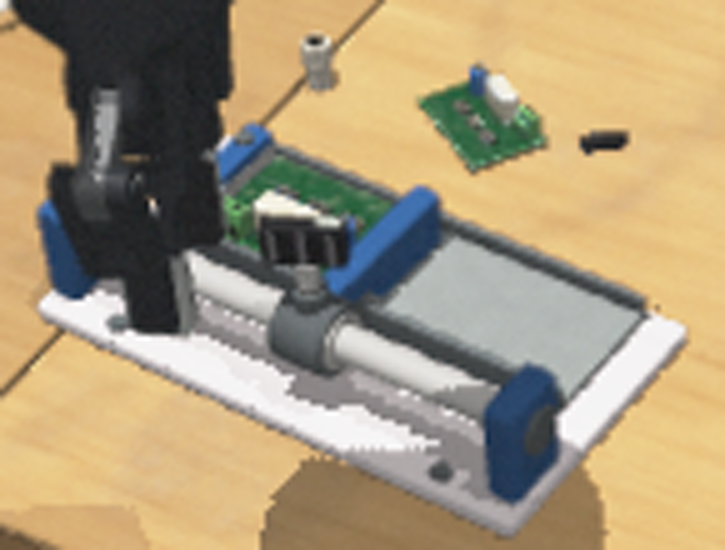

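View pics/t3.png

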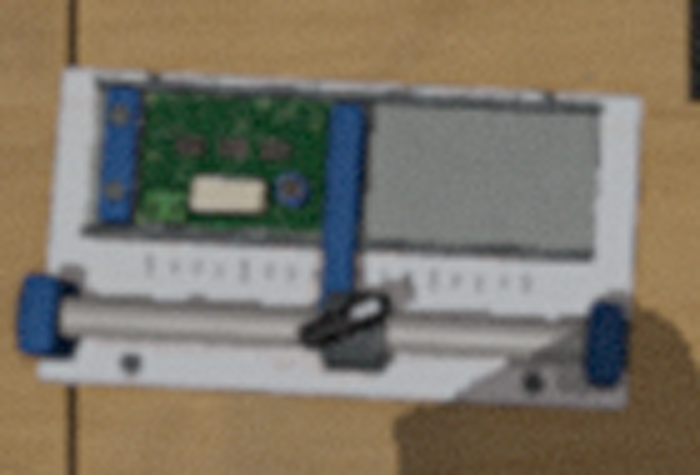

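The pictures show the board home between the far jaw (crop x≈140) and the sliding jaw (x≈330), lying flat between the guide strips. The bar is back at its tight angle, about (300,340) to (388,298), and the gripper is clear. Handing in.

```bash
python3 -c "
from h import *
print(order.finish_job())"
```

```text
the job is handed in; nothing more can be done
None
```

I clamped the board against the far jaw at an estimated 7–9 N (judged from jaw position and wrist force), tightened the screw to its stop, cleared the arm and handed in at about 12.4 s; the hand-in returned no verdict.

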